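Clamp a plaster model with the trigger clamp and keep it gripped

ROBOT

A 6-joint arm with a two-finger parallel gripper is mounted at the origin on the work surface. World frame = base frame: x ahead of the robot, y to its left, z up, the work surface at z = 0. Lengths are in m, angles in rad, forces in N, time in s.
With the tool pointing down it reaches from about 0.35 to 0.875 m from the base axis. Payload 4.2 kg.
Tool frame: the origin (TCP) lies between the finger pads; the fingertips stand 22 mm ahead of it and the grasp point (between the pads) lies 3 mm ahead of it; z points along the fingers, y is the line along which they close (so a half turn about z gives the same grasp; the last joint's range is limited). The gripper opens to 85 mm and grips with 20 to 120 N. Pads are 22 mm wide; open, the fingers measure 114 mm over their backs; the gripper's body (76 mm by 85 mm) begins 54 mm behind the grasp point. The pads swing forward as they close: fully open they stand 13 mm farther back than shut.
Start: joints at [1.487, 0.385, 0.008, 0, -1.194, -0.259], TCP at [0.21, 0.589, 0.253] pointing down, gripper open.
Joint ranges: [-3.14, 3.14], [-1.21, 2.06], [-1.07, 1.41], [-3.16, 2.05], [-2.99, -0.16], [-3.1, 3.1]. Speed limits (rad/s): [2.79, 2.79, 3.14, 3.14, 3.14, 3.14].

INTERFACE

Orientations are given as a rotation vector (axis times angle).
In Python, from workcell import monitor, viewer, r, spot_in gives the robot as it stands.
- The arm moves only by the tool arm_command, never from a script. Its argument "motion" is a list of rows, each a list of 3 entries, a list of its own where there are three numbers: the shift along the world's x, y, z scaled (see below), then the turn about the world's z scaled (see below), then the opening, from -1 (shut) to 1 (fully open). In form: [[[tx, ty, tz], turn, hand], ...]. A call has 1 to 12 rows; each row shifts and turns the commanded pose from where the row before left it; what a row does not reach is not made up. The controller multiplies each number of a shift by 0.03 m and each number of a turn by 0.1 rad. A row lasts 1/10 s, in which the tool goes at most 50 mm and 8.59 degrees, less where a joint would pass 70% of its speed; a pose out of reach is approached as far as the arm can. A call with a number of a shift or a turn outside -1 to 1 is refused whole. A call with a gripper value outside its range is refused whole. The fingers move at their own pace and stop on an object; the grip force is fixed at half the most. Time passes only in rows, so rows that do not move let the fingers close. It gives the time, the measured TCP pose, the force, the opening and the grip force at its end, in the units of the state.
- monitor.get_state(): the state, without advancing time (a new reading comes with each control period).
- viewer.read_camera(name): name is "scene" or "top"; returns a dict with "frame" (384x512x3 uint8, blue, green, red), "fx", "fy", "cx", "cy" (pixels), "k1" (the pictures are not rectified: a ray, as slopes to the right and down, at radius r is drawn at 1 + k1 r^2 times it, then the intrinsics apply), "R" (3x3) and "t" (3): a world point X has camera coordinates R X + t. Camera axes: x right, y down, z forward; pixel columns grow to the right and rows downward; lengths in m; the calibration is good to about 2 mm. A picture is of the moment at which its call begins. There is no depth.
- r.finish_job(): hands the job in; it is judged then, once.
Trained networks look in a picture, given as the dict that the camera call returned (one of the last four; its "shot" number tells which), for a name from the list of things; names that differ only in an ending like _2 or _b are one class to them, and where a whole thing is asked for, a point or a joint stands for the part that bears it (a point fixed in the world has none). Each returns a list of dicts, best first, with "p" (0 to 1); they miss things now and then, are a little off and sometimes report something else, mostly with a low value. They report only what shows in the picture. A call takes as long as a camera call. They do not tell look-alikes from the thing itself.
- spot_in(picture, target): "bbox" ([left, top, right, bottom] in pixels, round what is visible of it).
The state is a dict: "clock": time; "joint_pos": joint angles; "joint_vel": joint speeds; "effort": joint torques, N m; "position": TCP position; "tool_rot": TCP orientation; "ft_force": force on the tool from outside, world axes, zero at the start; "moment": the same for the moment, N m; "grip_width": finger opening in m; "grip_force": force on a finger pad.
Only numpy, scipy, OpenCV 4.12 (cv2) and the standard library are available. Lean on these libraries where they do the work, as an engineer would, in place of code of your own. Each camera call takes 0.05 s, during which the arm holds its last target. There are 200 camera calls.

TASK

Stand the plaster model on the bed of the trigger clamp, lengthwise, square and centred between the two jaws, and let go of it. Then pump the clamp's trigger towards its handle, never pushing the moving jaw itself, until the jaw has the model pressed against the fixed jaw and the sprung pad is pushed in by about 10 mm: much less is no grip, 15 mm at any moment cracks the plaster. Finish while still holding the trigger squeezed at that pressure, and leave the other things on the bench where they are.

Things in the scene. Friction and masses are not known exactly. Their poses are not given: they have to be found in the camera images.
- clamp: Trigger clamp fixed to the bench. Origin on the bench under its centre line; x is the clamping direction, from moving jaw to fixed jaw. Aluminium bed x -155 to 175 mm, 100 wide, top at z 12. Grey housing x -124 to -46, 52 wide, up to z 96; black fixed handle upright behind it (x -124 to -108, up to z 172), lever in front of that. Nothing stands beside the bed between the jaws.
- fixed_jaw: Fixed jaw: grey upright plate whose flat face towards the moving jaw lies at clamp x 140 mm; 70 mm wide, top at z 70. This body's origin and axes are those of clamp.
- seat (a point): Point on the bed's top face where the middle of the model's underside goes: clamp x 108, y 0, z 12 mm. A model set there lengthwise stands 4 mm short of the fixed jaw. Axes as the clamp.
- model: Plaster dental model: off-white block 56 mm long (its x), 46 wide (its y), 34 tall, with an arch of teeth on top up to 45 mm; 0.13 to 0.21 kg. Origin: centre of its underside, z up. It goes into the clamp with its x along the clamp's x, either way round; grasp it across its width.
- ram (a joint): Travel of the moving jaw on its toothed bar, m: 0 drawn back, grows towards the fixed jaw, up to 0.09. The pad's face is at clamp x = 30 mm + ram - pad_spring, so it meets a model pressed home (56 mm long) at ram 0.054. Starts at 0 to 0.03; stays where the trigger leaves it (7 N of friction).
- ram_head: Grey head of the moving jaw, 26 by 40 by 40 mm, that carries the sprung pad; it moves with ram. Its centre lies at clamp x = ram - 17 mm, z 36 mm; this body's origin lies at clamp x = ram, y 0, z 0. Do not push it or the pad by hand.
- pad_spring (a joint): How far the sprung pad is pushed in towards the ram head, m: 0 when free, 0.022 at the stop; 1 N per mm, so 0.010 is a 10 N grip. Seen as the gap in front of the head, bridged by a 12 mm steel shank: 24 mm free, 14 mm when pushed in by 10 mm.
- pad: The pad of the moving jaw, a black plate 10 mm thick (x), 50 wide, 40 tall, centre height z 36 mm above the bench. Its origin lies at clamp x = ram - pad_spring, y 0, z 0, which is 30 mm behind its face.
- pad_face (a point): Centre of the pad's flat face, which meets the model; 36 mm above the bench. Axes as the clamp.
- trigger (a joint): Trigger angle, rad: 0 released (lever leans 0.25 towards the jaws), 0.5 squeezed (leans 0.25 to the handle); springs back. A ratchet of 5 mm teeth: after 0 to 5 mm lost, a squeeze drives ram 30 mm per rad, 10 to 15 mm a full stroke, with 2 to 12 N on the lever. The return leaves ram, but under pressure the jaw slips back to 3 to 6 mm of pad_spring when let go.
- lever: Trigger lever, dark steel bar 10 mm thick, 20 wide, 82 long from its pivot, which is this body's origin: clamp x -85, y 0, z 86 mm. Axes as the clamp while released; squeezing moves its top towards clamp -x. Free space on its jaw side above z 100. Over lever and handle, 55 mm above the pivot: 58 mm released, 30 squeezed.
- lever_push (a point): Point on the lever's face that looks towards the jaws, 60 mm from the pivot: push here towards the handle (clamp -x).
- lever_end (a point): Free top end of the lever, on its middle line, 82 mm from the pivot.
- die_stand: Bystander: grey base 50 by 50 by 14 mm with a pinkish upright cylinder 38 mm across, 60 mm tall in all. Origin under its centre. Leave it.
- bowl: Bystander: black rubber mixing bowl, 100 mm across, 60 tall. Origin under its centre. Leave it.
- jar: Bystander: clear lidded jar 56 mm across, 75 tall. Origin under its centre. Leave it.
Mind the look-alikes: they are no part of the job. Leave any blue or green look-alike of the model alone.

How it is judged:
By the outcome, as a careful person would: the job done as asked, in the order asked, and still so for the second after the job is handed in, while the arm keeps its last pose, push and grip.
It also fails if it takes over 61 s, if anything falls off the work surface, if the arm or the gripper's body presses on something with over 40 N, if the wrist force passes 120 N, or if a joint passes its speed limit or range.

## Working session

There is one attempt and no reset: what is moved stays moved. The work goes in short steps, Python scripts to look and compute and a tool call to move; the robot and the scene stay as the last step left them, time stands still between calls to the robot, and variables do not carry over. Pictures are saved under pics/ and viewed, at most 10 in all, crops included, and the job is handed in when it is done.

Besides the shell and the picture viewer there is one more tool, called after ">>>" in YAML: its name, and indented under it one key for each argument. arm_command: Moves the arm, as the interface text tells. Shifts and turns lie within -1 to 1; 1 stands for 0.03 m of shift or 0.1 rad of turn. Its arguments: {"type":"object","properties":{"motion":{"type":"array"}},"required":["motion"]}

```bash
ls; mkdir -p pics
cat > h.py <<'E'
import numpy as np, cv2
from scipy.optimize import least_squares
def proj(p,X):
    c=np.atleast_2d(X)@np.array(p["R"]).T+np.array(p["t"]); s=c[:,:2]/c[:,2:]
    s=s*(1+p["k1"]*(s**2).sum(1,keepdims=True))
    return s*[p["fx"],p["fy"]]+[p["cx"],p["cy"]]
def onplane(p,uv,z):
    f=lambda q:(proj(p,[q[0],q[1],z])-uv).ravel()
    return least_squares(f,[0.5,0.1]).x
def tri(ps,uvs,x0=(.5,.1,.05)):
    return least_squares(lambda X:np.concatenate([(proj(p,X)-u).ravel() for p,u in zip(ps,uvs)]),x0)
E
python3 - <<'E'
from workcell import monitor, viewer, r, spot_in
import cv2,numpy as np
from h import *
s=monitor.get_state();print(s["clock"],s["position"],s["tool_rot"],s["grip_width"])
ps={}
for n in("scene","top"):
    p=viewer.read_camera(n);ps[n]=p
    cv2.imwrite(f"pics/{n}0.png",cv2.resize(p["frame"],(768,576)))
    cv2.imwrite(f"pics/raw_{n}0.png",p["frame"])
    print(n,p["fx"],p["k1"],(-np.array(p["R"]).T@np.array(p["t"])).round(3))
    for t in["clamp","model","fixed_jaw","ram_head","pad","lever","die_stand","bowl","jar"]:
        print(t,[(np.round(d["bbox"]).astype(int).tolist(),round(d["p"],2)) for d in spot_in(p,t)][:4])
import pickle;pickle.dump(ps,open("ps0.pkl","wb"))
E
```

```text
pics
0.0 [0.20988559 0.58814669 0.25222388] [ 3.09339823e+00 -5.35785616e-01 -4.40260169e-04] 0.08519168224297886
scene 413.19085737105456 -0.05076575297657817 [1.016 0.526 0.856]
clamp [([220, 151, 312, 269], 0.73)]
model [([331, 316, 363, 355], 0.86), ([281, 315, 312, 350], 0.78), ([307, 276, 337, 307], 0.7), ([206, 133, 237, 158], 0.37)]
fixed_jaw [([278, 228, 306, 261], 0.71)]
ram_head [([253, 202, 278, 229], 0.95)]
pad [([262, 213, 280, 228], 0.76), ([221, 149, 311, 270], 0.45)]
lever []
die_stand [([369, 280, 394, 306], 0.57)]
bowl [([206, 131, 235, 158], 0.87)]
jar [([154, 153, 173, 183], 0.8)]
top 398.4623517654999 -0.0067710015751206885 [ 0.485 -0.081  1.368]
clamp [([213, 183, 317, 222], 0.78)]
model [([177, 182, 196, 196], 0.8), ([167, 149, 186, 162], 0.6), ([146, 173, 164, 189], 0.52)]
fixed_jaw [([218, 184, 224, 207], 0.49)]
ram_head [([251, 193, 271, 207], 0.5), ([251, 195, 257, 210], 0.42)]
pad [([250, 194, 254, 207], 0.5)]
lever [([288, 201, 295, 210], 0.5)]
die_stand [([146, 211, 166, 228], 0.7)]
bowl [([342, 210, 374, 242], 0.85), ([254, 192, 315, 212], 0.3)]
jar [([353, 158, 370, 172], 0.79)]
```

Run:
```python
import cv2,numpy as np
a=cv2.imread("pics/raw_scene0.png")[120:370,190:400]; b=cv2.imread("pics/raw_top0.png")[135:250,135:330]
a=cv2.resize(a,None,fx=2.4,fy=2.4,interpolation=cv2.INTER_CUBIC)
cv2.imwrite("pics/c1.png",a)
b=cv2.resize(b,None,fx=4,fy=4,interpolation=cv2.INTER_CUBIC)
cv2.imwrite("pics/c2.png",b);print(a.shape,b.shape)
```

```text
(600, 504, 3) (460, 780, 3)
```

View pics/c1.png

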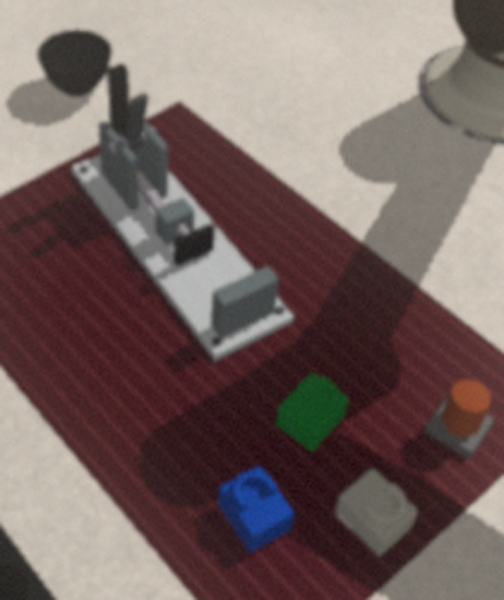

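View pics/c2.png

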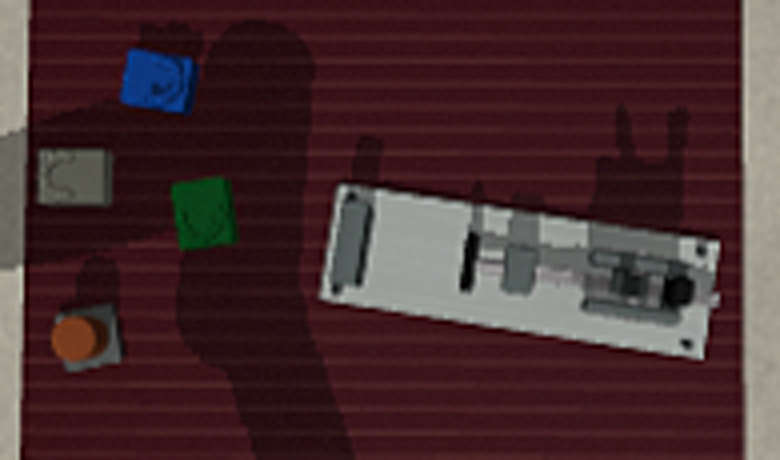

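The white model is the grey-white block (top crop 38–112, 148–206; scene crop 375,512). The blue and green blocks are look-alikes. The clamp's bed corners in the top crop are about (341,184), (720,240), (704,358) and (320,300), with the fixed jaw on the left.

```bash
cat >> h.py <<'E'
from scipy.optimize import minimize
K=4
def boxpts(b): return np.array([[x,y,z] for x in b[0:2] for y in b[2:4] for z in b[4:6]])/1000.
MODEL=[[-28,28,-23,23,0,34]]
CLAMP=[[-155,175,-50,50,0,12],[140,154,-35,35,0,70],[-124,-46,-26,26,0,96],[-124,-108,-10,10,0,172]]
def place(q,X):
    c,s=np.cos(q[2]),np.sin(q[2]); return X@np.array([[c,s,0],[-s,c,0],[0,0,1]])+[q[0],q[1],q[3] if len(q)>3 else 0]
def render(p,q,boxes,roi):
    l,t,rr,b=roi; m=np.zeros(((b-t)*K,(rr-l)*K),np.uint8)
    for bx in boxes:
        uv=(proj(p,place(q,boxpts(bx)))-[l,t]+.5)*K-.5
        cv2.fillConvexPoly(m,cv2.convexHull(np.round(uv*16).astype(np.int32)),1,shift=4)
    return m
def segm(p,roi,thr=90,keep=None):
    l,t,rr,b=roi; f=cv2.resize(p["frame"][t:b,l:rr],None,fx=K,fy=K,interpolation=cv2.INTER_CUBIC)
    f=f.astype(float)+1; m=((f[...,2]/f[...,1])<1.6).astype(np.uint8)   # not red
    n,L,st,_=cv2.connectedComponentsWithStats(m); return (L==1+st[1:,4].argmax()).astype(np.uint8)
def fit(views,boxes,q0):
    def cost(q):
        return sum((render(p,q,boxes,roi)^m).sum()/m.sum() for p,m,roi in views)
    best=None
    for d in (0.01,0.004,.002):
        sim=np.array([q0]+[np.array(q0)+np.eye(len(q0))[i]*(d if i!=2 else 8*d) for i in range(len(q0))])
        o=minimize(cost,q0,method="Nelder-Mead",options=dict(initial_simplex=sim,xatol=1e-5,fatol=1e-5)); q0=o.x
    return o.x,o.fun
E
python3 - <<'E'
from h import *; import pickle
ps=pickle.load(open("ps0.pkl","rb")); T,S=ps["top"],ps["scene"]
un=lambda u,o,k:(np.array(u)+.5)/k-.5+o
o=[135,135]
c=np.array([onplane(T,un(u,o,4),.012) for u in[(341,184),(720,240),(704,358),(320,300)]]);print(c.round(4))
# c0,c3 = fixed jaw end (x=175); c1,c2 = x=-155
d=c[0]+c[3]-c[1]-c[2]; yaw=np.arctan2(d[1],d[0]); e=np.array([np.cos(yaw),np.sin(yaw)])
cen=c.mean(0)-e*.010; print("clamp0",cen,yaw)
rs=(140,155,190,167) # top model roi fixed below
mt=(140,168,169,194); ms=(322,308,372,362)
m0=onplane(T,un((75,177),o,4),.034)
V=[(p,segm(p,roi),roi) for p,roi in((T,mt),(S,ms))]
for y in(yaw-.15,yaw+.0,):
  for vv in(V,V[:1],V[1:]): print("model",fit(vv,MODEL+[[-24,24,-20,20,0,42]],[*m0,y]))
print("model z free",fit(V,MODEL+[[-24,24,-20,20,0,42]],[*m0,yaw-.15,0.]))
ct=(210,175,320,230); cs=(212,140,318,275)
W=[(T,segm(T,ct),ct),(S,segm(S,cs),cs)]
for vv in(W,W[:1],W[1:]): q=fit(vv,CLAMP,[*cen,yaw]);print("clamp",q)
print("clamp z free",fit(W,CLAMP,[*cen,yaw,0.]))
q,_=fit(W,CLAMP,[*cen,yaw])
qm,_=fit(V,MODEL,[*m0,yaw-.15])
out=[]
for p,m,roi,qq,B in [(*W[0],q,CLAMP),(*W[1],q,CLAMP),(*V[0],qm,MODEL),(*V[1],qm,MODEL)]:
    l,t,rr,b=roi;f=cv2.resize(p["frame"][t:b,l:rr],None,fx=K,fy=K,interpolation=cv2.INTER_CUBIC)
    for mm,col in((m,(0,255,255)),(render(p,qq,B,roi),(0,255,0))):
        cv2.drawContours(f,cv2.findContours(mm,0,2)[0],-1,col,1)
    out.append(f)
H=np.zeros((560,800,3),np.uint8);pos=[(0,0),(0,0),(230,0),(350,0)]
H[:220,:440]=out[0];H[:540,370:][:,:0];h,w=out[1].shape[:2]
H[:h,800-w:][:560]=out[1][:560] ;h,w=out[2].shape[:2];H[230:230+h,:w]=out[2];h,w=out[3].shape[:2];H[340:340+h,130:130+w]=out[3][:220]
cv2.imwrite("pics/fit.png",H)
E
```

```text
[[ 0.5908  0.0855]
 [ 0.5443 -0.2377]
 [ 0.4442 -0.2239]
 [ 0.4917  0.1023]]
clamp0 [ 0.51632992 -0.07833743] 1.427030623154224
model (array([0.59547999, 0.31318234, 1.56624034]), np.float64(0.11199654626862585))
model (array([0.59530393, 0.31242992, 1.55983274]), np.float64(0.03197674418604651))
model (array([0.59558855, 0.31420662, 1.57017662]), np.float64(0.07702312138728323))
model (array([0.59584261, 0.31314094, 1.57314636]), np.float64(0.1136340957738323))
model (array([0.59515437, 0.31244507, 1.55823025]), np.float64(0.03152951699463327))
model (array([0.59606039, 0.31448496, 1.58435474]), np.float64(0.07723988439306359))
model z free (array([5.95402880e-01, 3.13157006e-01, 1.56507152e+00, 4.36210091e-05]), np.float64(0.11295640439678617))
clamp (array([ 0.51715926, -0.0766801 ,  1.42497822]), np.float64(0.5547700985634381))
clamp (array([ 0.51666905, -0.0767285 ,  1.42489849]), np.float64(0.03547375026145158))
clamp (array([ 0.51833963, -0.07512844,  1.43940312]), np.float64(0.5165195918219123))
clamp z free (array([ 0.51639395, -0.07662758,  1.41906764,  0.00456815]), np.float64(0.5479789991366563))
```

View pics/fit.png

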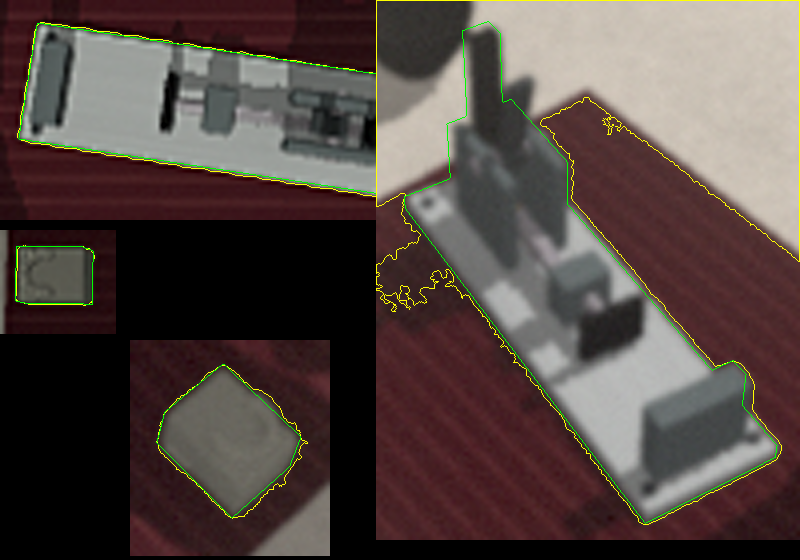

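The fits agree closely in both views:
- **Clamp:** (0.517, -0.077), yaw 1.425.
- **Model:** (0.5955, 0.313), yaw 1.565.

I'll move above the model.

>>> arm_command:
  motion:
    - [[1, -0.7, -0.25], -1, 1]
    - [[1, -0.7, -0.25], -1, 1]
    - [[1, -0.7, -0.25], -1, 1]
    - [[1, -0.7, -0.25], -1, 1]
    - [[1, -0.7, -0.25], -1, 1]
    - [[1, -0.7, -0.25], -1, 1]
    - [[1, -0.7, -0.25], -1, 1]
    - [[1, -0.7, -0.25], -1, 1]
    - [[1, -0.7, -0.25], -1, 1]
    - [[1, -0.7, -0.25], -1, 1]
    - [[1, -0.7, -0.25], -1, 1]
    - [[1, -0.7, -0.25], -1, 1]

```text
clock: 2.2
position: [0.5713, 0.3357, 0.1631]
tool_rot: [-2.248, 2.194, -0.0]
ft_force: [-0.0, 1.0, 0.2]
grip_width: 0.0852
grip_force: 0.0
```

>>> arm_command:
  motion:
    - [[0.8, -0.75, 0], -0.3, 1]
    - [[0, 0, 0], 0, 1]
    - [[0, 0, 0], 0, 1]

```text
clock: 2.5
position: [0.5944, 0.3135, 0.163]
tool_rot: [2.217, -2.225, -0.0]
ft_force: [-0.3, -1.0, -0.1]
grip_width: 0.0855
grip_force: 0.0
```

>>> arm_command:
  motion:
    - [[0.03, 0, -0.9], 0, 1]
    - [[0, 0, -0.9], 0, 1]
    - [[0, 0, -0.9], 0, 1]
    - [[0, 0, -0.9], 0, 1]
    - [[0, 0, -0.5], 0, 1]
    - [[0, 0, -0.4], 0, 1]
    - [[0, 0, 0], 0, 1]
    - [[0, 0, 0], 0, -1]
    - [[0, 0, 0], 0, -1]
    - [[0, 0, 0], 0, -1]
    - [[0, 0, 0], 0, -1]
    - [[0, 0, 0], 0, -1]

```text
clock: 3.7
position: [0.5959, 0.3148, 0.03]
tool_rot: [-2.217, 2.221, -0.001]
ft_force: [-0.4, 0.3, 6.3]
grip_width: 0.0448
grip_force: 63.6
```

>>> arm_command:
  motion:
    - [[0, 0, 0.5], 0, -1]
    - [[0, 0, 1], 0, -1]
    - [[0, 0, 1], 0, -1]
    - [[0, 0, 1], -0.1, -1]
    - [[-0.2, -0.9, 0.2], -0.2, -1]
    - [[-0.2, -0.9, 0], -0.2, -1]
    - [[-0.2, -0.9, 0], -0.2, -1]
    - [[-0.2, -0.9, 0], -0.2, -1]
    - [[-0.2, -0.9, 0], -0.2, -1]
    - [[-0.2, -0.9, 0], -0.2, -1]
    - [[-0.2, -0.9, 0], -0.1, -1]
    - [[-0.2, -0.9, 0], 0, -1]

```text
clock: 4.9
position: [0.546, 0.0968, 0.1396]
tool_rot: [2.057, -2.373, -0.001]
ft_force: [0.2, -0.9, -2.0]
grip_width: 0.0452
grip_force: 63.0
```

>>> arm_command:
  motion:
    - [[-0.2, -0.9, 0], -0.2, -1]
    - [[-0.2, -0.9, 0], 0, -1]
    - [[-0.1, -0.43, 0], 0, -1]
    - [[0, 0, 0], 0, -1]
    - [[0, 0, 0], 0, -1]

```text
clock: 5.4
position: [0.5322, 0.0314, 0.1396]
tool_rot: [-2.034, 2.394, -0.0]
ft_force: [0.1, -0.1, -1.7]
grip_width: 0.0449
grip_force: 63.0
```

Run:
```python
from workcell import monitor, viewer
from h import *; import pickle
P=[]
for i in range(3):
    s=monitor.get_state();P.append([*s["position"],*s["tool_rot"]])
    viewer.read_camera("top") if i<2 else 0
P=np.array(P);print(P.round(4)); t=P[-1,3:]; print("closing axis",np.arctan2(-np.cos(2*np.arctan2(t[1],t[0])),np.sin(2*np.arctan2(t[1],t[0])))%np.pi, "want",(1.425+np.pi/2)%np.pi)
p=viewer.read_camera("scene");q=viewer.read_camera("top")
a=cv2.resize(p["frame"][130:290,210:330],None,fx=3.4,fy=3.4,interpolation=cv2.INTER_CUBIC)
b=cv2.resize(q["frame"][150:250,190:310],None,fx=3.2,fy=3.2,interpolation=cv2.INTER_CUBIC)
H=np.zeros((544,800,3),np.uint8);H[:a.shape[0],:a.shape[1]]=a;H[:b.shape[0],410:410+b.shape[1]]=b
cv2.imwrite("pics/held.png",H)
```

```text
[[ 5.3220e-01  3.1400e-02  1.3960e-01 -2.0336e+00  2.3937e+00 -3.0000e-04]
 [ 5.3240e-01  3.1800e-02  1.3950e-01 -2.0345e+00  2.3930e+00 -4.0000e-04]
 [ 5.3230e-01  3.2000e-02  1.3940e-01 -2.0351e+00  2.3926e+00 -2.0000e-04]]
closing axis 2.980456989644085 want 2.9957963267948964
```

View pics/held.png

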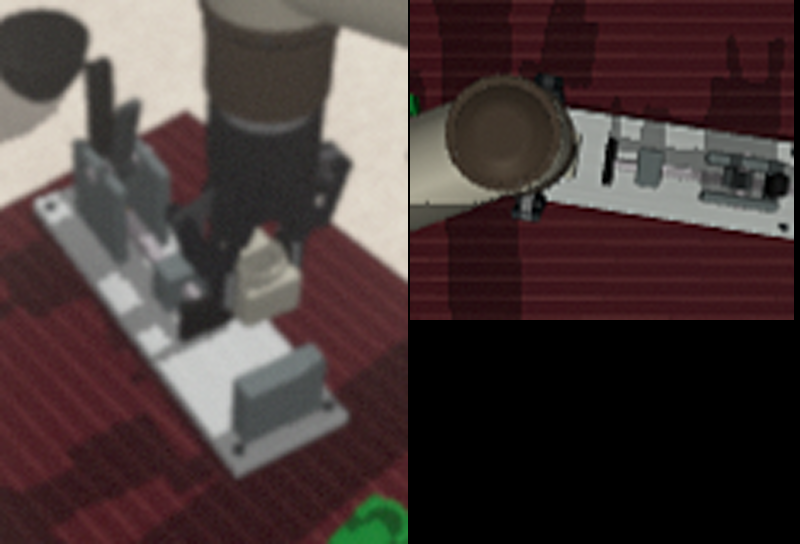

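The model is held level above the bed, between the pad and the fixed jaw. Turn by +0.015 rad and lower.

>>> arm_command:
  motion:
    - [[0, 0, -0.9], 0.15, -1]
    - [[0, 0, -0.9], 0, -1]
    - [[0, 0, -0.9], 0, -1]
    - [[0, 0, -0.3], 0, -1]
    - [[0, 0, -0.17], 0, -1]
    - [[0, 0, 0], 0, -1]
    - [[0, 0, 0], 0, -1]

```text
clock: 6.3
position: [0.5329, 0.0316, 0.0453]
tool_rot: [-2.052, 2.377, -0.002]
ft_force: [-0.9, 0.7, -1.1]
grip_width: 0.0451
grip_force: 62.8
```

>>> arm_command:
  motion:
    - [[0, 0, -0.07], 0, -1]
    - [[0, 0, 0], 0, -1]
    - [[0, 0, 0], 0, -1]

```text
clock: 6.6
position: [0.5321, 0.0313, 0.0426]
tool_rot: [-2.052, 2.378, -0.001]
ft_force: [-0.4, -0.2, -2.3]
grip_width: 0.0455
grip_force: 62.8
```

>>> arm_command:
  motion:
    - [[0, 0, -0.04], 0, -1]
    - [[0, 0, 0], 0, -1]

```text
clock: 6.8
position: [0.5322, 0.0313, 0.042]
tool_rot: [-2.052, 2.378, -0.001]
ft_force: [-1.4, 0.7, 4.8]
grip_width: 0.0452
grip_force: 63.5
```

>>> arm_command:
  motion:
    - [[0, 0, 0], 0, 1]
    - [[0, 0, 0], 0, 1]
    - [[0, 0, 0], 0, 1]
    - [[0, 0, 0], 0, 1]
    - [[0, 0, 0.6], 0, 1]
    - [[0, 0, 1], 0, 1]
    - [[0, 0, 1], 0, 1]
    - [[0, 0, 1], 0, 1]
    - [[0, 0, 1], 0, 1]
    - [[-0.5, 0, 1], 0, -1]
    - [[-1, 0, 0], 0, -1]
    - [[-1, 0, 0], 0, -1]

```text
clock: 8.0
position: [0.4566, 0.0313, 0.2096]
tool_rot: [-2.05, 2.378, -0.001]
ft_force: [-0.1, 0.4, -0.7]
grip_width: 0.044
grip_force: 0.0
```

>>> arm_command:
  motion:
    - [[-1, 0, 0], 0, -1]
    - [[-1, 0, 0], 0, -1]
    - [[-0.5, 0, 0], 0, -1]
    - [[0, 0, 0], 0, -1]

```text
clock: 8.4
position: [0.3807, 0.0311, 0.2092]
tool_rot: [-2.053, 2.377, -0.0]
ft_force: [0.6, 0.3, -0.7]
grip_width: -0.0002
grip_force: 0.0
```

```bash
cat > look.py <<'E'
from workcell import monitor, viewer, spot_in
from h import *; import pickle,sys
s=monitor.get_state();print(s["clock"],np.round(s["position"],4),np.round(s["tool_rot"],3),np.round(s["ft_force"],1))
p=viewer.read_camera("scene");q=viewer.read_camera("top")
pickle.dump(dict(scene=p,top=q),open(sys.argv[1]+".pkl","wb"))
a=cv2.resize(p["frame"][130:290,210:330],None,fx=3.4,fy=3.4,interpolation=cv2.INTER_CUBIC)
b=cv2.resize(q["frame"][165:240,205:325],None,fx=3.2,fy=3.2,interpolation=cv2.INTER_CUBIC)
H=np.zeros((544,800,3),np.uint8);H[:a.shape[0],:a.shape[1]]=a;H[:b.shape[0],410:410+b.shape[1]]=b
cv2.imwrite("pics/%s.png"%sys.argv[1],H)
E
python3 look.py placed
```

```text
8.4 [0.3807 0.0311 0.2092] [-2.053  2.377 -0.   ] [ 0.6  0.3 -0.7]
```

View pics/placed.png

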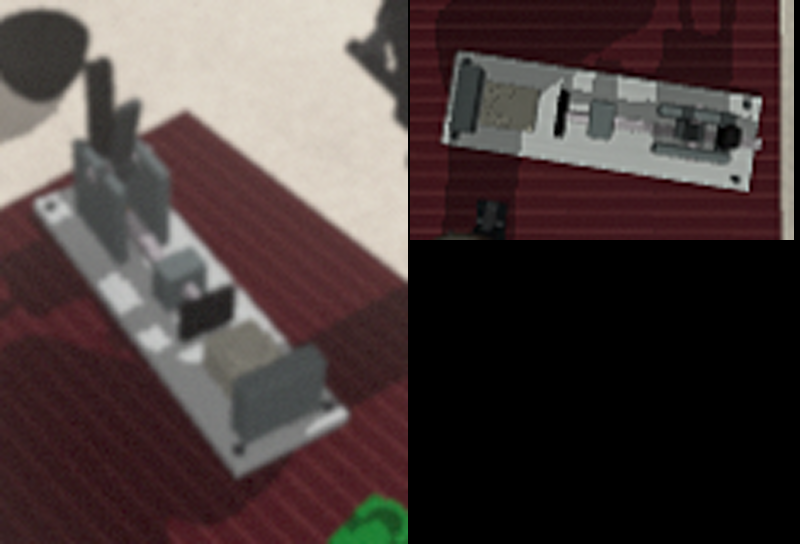

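The model stands between the jaws just short of the fixed jaw, lengthwise (top view crop about 482–540, 80–130). I'll measure it in a rectified view.

```bash
cat >> h.py <<'E'
CL=(0.5167,-0.0767,1.425)
def rect(p,z,x0=-160,x1=180,y0=-60,y1=60,s=2):
    xs=np.arange(x0,x1,1/s);ys=np.arange(y1,y0,-1/s);X,Y=np.meshgrid(xs,ys)
    uv=proj(p,place(CL,np.stack([X.ravel(),Y.ravel(),X.ravel()*0+z],1)/1000)).reshape(*X.shape,2).astype(np.float32)
    return cv2.remap(p["frame"],uv[...,0],uv[...,1],cv2.INTER_CUBIC)
E
python3 - <<'E'
from h import *; import pickle
ps=pickle.load(open("placed.pkl","rb"));T,S=ps["top"],ps["scene"]
ct=(208,175,320,230);print("clamp",fit([(T,segm(T,ct),ct)],CLAMP,list(CL)))
a=rect(T,34);b=rect(T,56)
cv2.imwrite("pics/rect.png",np.vstack([a,b]))
# model mask in top: warm colour
roi=(212,180,250,215);l,t,rr,bb=roi
f=cv2.resize(T["frame"][t:bb,l:rr],None,fx=K,fy=K,interpolation=cv2.INTER_CUBIC).astype(float)
m=((f[...,2]-f[...,0]>7)&(f[...,2]/(f[...,1]+1)<1.3)).astype(np.uint8)
m=cv2.morphologyEx(cv2.morphologyEx(m,cv2.MORPH_CLOSE,np.ones((9,9))),cv2.MORPH_OPEN,np.ones((13,13)))
seat=place(CL,np.array([[.108,0,.012]]))[0]
q=fit([(T,m,roi)],MODEL,[seat[0],seat[1],1.425]) if 0 else None
def fm(z): # fit with base at z 12
    B=[[-28,28,-23,23,12,46]]
    return fit([(T,m,roi)],B,[seat[0],seat[1],1.425])
q,e=fm(0);d=q[:2]-np.array(CL[:2]);c,s=np.cos(CL[2]),np.sin(CL[2])
print("model in clamp mm",1000*(c*d[0]+s*d[1]),1000*(-s*d[0]+c*d[1]),q[2]-CL[2],e)
E
```

```text
clamp (array([ 0.51627703, -0.07676226,  1.42420614]), np.float64(0.033792135419940084))
model in clamp mm 106.55672803662281 0.9527200015748676 -0.056685812173919325 0.22061982203129796
```

View pics/rect.png

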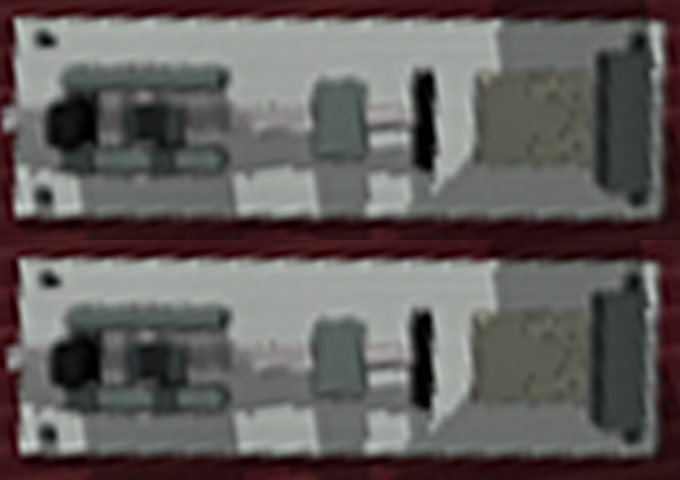

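Rectified view:
- **Model:** x about 78–136 mm, centred and square.
- **Pad:** face at x≈56.5 mm, with the head centred at 9.3 mm. That puts ram at about 26 mm, and the spring gap is free (23.5 mm).

Now to the lever.

>>> arm_command:
  motion:
    - [[0.87, -0.97, 0], 0, -1]
    - [[0.87, -0.97, 0], 0, -1]
    - [[0.87, -0.97, 0], 0, -1]
    - [[0.87, -0.97, 0], 0, -1]
    - [[0.87, -0.97, 0], 0, -1]
    - [[0, 0, -0.8], 0, -1]
    - [[0, 0, -0.8], 0, -1]
    - [[0, 0, 0], 0, -1]
    - [[0, 0, 0], 0, -1]

```text
clock: 9.4
position: [0.5134, -0.1147, 0.1606]
tool_rot: [2.052, -2.377, 0.0]
ft_force: [0.2, 0.1, -0.6]
grip_width: 0.0001
grip_force: 0.0
```

>>> arm_command:
  motion:
    - [[-0.05, -0.33, 0], 0, -1]
    - [[-0.05, -0.33, 0], 0, -1]
    - [[-0.024, -0.16, 0], 0, -1]
    - [[0, 0, 0], 0, -1]

```text
clock: 9.8
position: [0.5101, -0.1392, 0.1627]
tool_rot: [-2.049, 2.376, -0.005]
ft_force: [2.1, 3.5, 3.2]
grip_width: -0.0
grip_force: 2.1
```

>>> arm_command:
  motion:
    - [[-0.024, -0.165, 0], 0, -1]
    - [[-0.024, -0.165, 0], 0, -1]
    - [[-0.024, -0.165, 0], 0, -1]
    - [[0, 0, 0], 0, -1]

```text
clock: 10.2
position: [0.5069, -0.154, 0.1614]
tool_rot: [-2.051, 2.378, -0.001]
ft_force: [0.4, 4.4, 4.7]
grip_width: 0.0001
grip_force: 2.5
```

```bash
cat > m.py <<'E'
from workcell import monitor, viewer
from h import *; import pickle,sys
c,s=np.cos(CL[2]),np.sin(CL[2])
A=[]
for i in range(2):
    st=monitor.get_state();T=viewer.read_camera("top")
    d=np.array(st["position"])[:2]-CL[:2];f=st["ft_force"];A.append([c*d[0]*1e3+s*d[1]*1e3,(-s*d[0]+c*d[1])*1e3,st["position"][2]*1e3,c*f[0]+s*f[1],f[2]])
print(st["clock"],"tcp clamp x,y,z mm; Fx,Fz",np.round(A,2).tolist())
pickle.dump(T,open("T.pkl","wb"))
b=rect(T,56,-60,120,-30,30,4).astype(float); g=b.mean(2)
np.save("g.npy",g)
# band free of the shank: brightness profile, average of rows y 8..17 and -17..-8
X=np.arange(-60,120,.25);Y=np.arange(30,-30,-.25)
for lo,hi in((9,16),(-16,-9)):
    pr=cv2.GaussianBlur(g[(Y>lo)&(Y<hi)].mean(0)[None],(0,0),3).ravel()
    dg=np.gradient(pr); k=[i for i in range(2,len(dg)-2) if abs(dg[i])>.9 and abs(dg[i])==abs(dg[i-2:i+3]).max()]
    print([(X[i],round(dg[i],1)) for i in k])
E
python3 m.py
python3 - <<'E'
import cv2,numpy as np
g=np.load("g.npy");cv2.imwrite("pics/g1.png",g.clip(0,255).astype(np.uint8))
E
```

```text
10.25 tcp clamp x,y,z mm; Fx,Fz [[-77.95, -1.55, 161.38, 4.41, 4.66], [-77.82, -1.52, 161.38, 4.15, 4.58]]
[(np.float64(-55.75), np.float64(5.7)), (np.float64(33.0), np.float64(1.9)), (np.float64(36.75), np.float64(-9.0)), (np.float64(40.5), np.float64(6.9)), (np.float64(44.5), np.float64(-5.1)), (np.float64(59.75), np.float64(5.0)), (np.float64(95.5), np.float64(-1.6))]
[(np.float64(-58.5), np.float64(1.2)), (np.float64(-53.0), np.float64(-2.3)), (np.float64(-48.75), np.float64(7.4)), (np.float64(36.75), np.float64(1.3)), (np.float64(40.75), np.float64(-6.7)), (np.float64(44.5), np.float64(5.7)), (np.float64(48.5), np.float64(-4.7)), (np.float64(63.5), np.float64(4.1))]
```

View pics/g1.png

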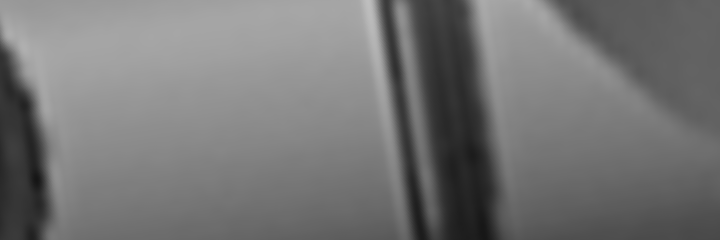

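The arm hides the jaw from the top camera in this pose, so I'll use the scene camera for the gap.

Run:
```python
from workcell import viewer
from h import *; import pickle
P=pickle.load(open("placed.pkl","rb"))["scene"]; S=viewer.read_camera("scene");pickle.dump(S,open("S1.pkl","wb"))
a=rect(P,56,-60,130,-35,35,4);b=rect(S,56,-60,130,-35,35,4)
cv2.imwrite("pics/r2.png",np.vstack([a,b]))
```

```text
(no output)
```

View pics/r2.png

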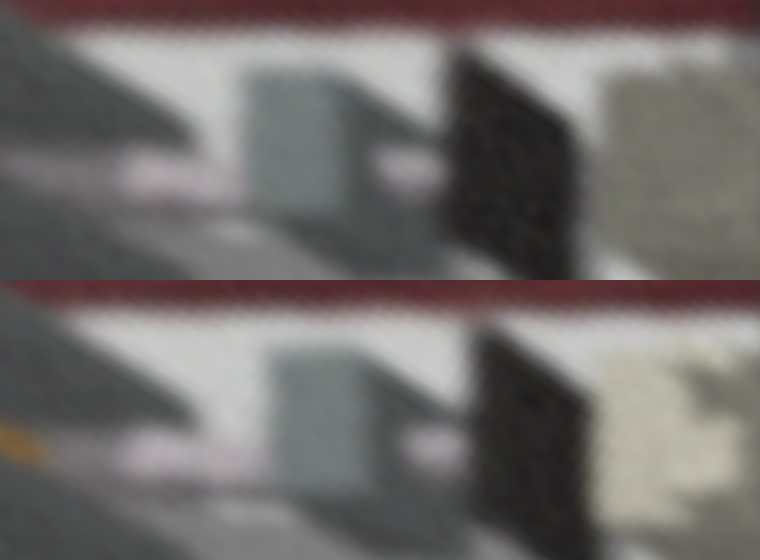

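The scene view is clear: the head moved about 7.5 mm on this squeeze. I'll build a template tracker on this rectified view.

```bash
cat > m.py <<'E'
from workcell import monitor, viewer
from h import *; import pickle,sys
c,s=np.cos(CL[2]),np.sin(CL[2])
P=pickle.load(open("placed.pkl","rb"))["scene"]
g=lambda p:cv2.GaussianBlur(rect(p,56,-60,150,-35,35,4).mean(2).astype(np.float32),(0,0),2)
R0=g(P)
def shift(I,x0,x1,y0,y1):
    t=cv2.Sobel(R0,cv2.CV_32F,1,0)[y0:y1,x0:x1]; r=cv2.matchTemplate(cv2.Sobel(I,cv2.CV_32F,1,0)[y0:y1,x0-20:x1+220],t,cv2.TM_CCOEFF_NORMED)[0]
    i=int(np.clip(r.argmax(),1,len(r)-2)); a,b,d=r[i-1:i+2]; return (i+.5*(a-d)/(a-2*b+d)-20)/4,r[i]
H=[];Q=[]
for k in range(3):
    st=monitor.get_state(); I=g(viewer.read_camera("scene"))
    H.append(shift(I,232,360,75,200)); Q.append(shift(I,438,500,80,230))
d=np.array(st["position"])[:2]-CL[:2];f=st["ft_force"]
print(st["clock"],"tcp x,y,z",np.round([(c*d[0]+s*d[1])*1e3,(-s*d[0]+c*d[1])*1e3,st["position"][2]*1e3],1),"Fx %.1f Fz %.1f"%(c*f[0]+s*f[1],f[2]))
H=np.array(H);Q=np.array(Q);h,q=H[:,0].mean(),Q[:,0].mean()
print("ram %.1f spring %.2f  padface %.1f"%(26.4+h,h-q,56.4+q),np.round(H,2).tolist(),np.round(Q,2).tolist())
E
python3 m.py
```

```text
10.45 tcp x,y,z [-77.5  -1.4 161.1] Fx 3.4 Fz 4.1
ram 32.7 spring -0.12  padface 62.8 [[6.360000133514404, 0.9300000071525574], [6.349999904632568, 0.9300000071525574], [6.300000190734863, 0.9399999976158142]] [[6.159999847412109, 0.9399999976158142], [6.730000019073486, 0.949999988079071], [6.460000038146973, 0.949999988079071]]
```

>>> arm_command:
  motion:
    - [[-0.01, -0.065, 0], 0, -1]
    - [[-0.01, -0.065, 0], 0, -1]
    - [[0, 0, 0], 0, -1]

```text
clock: 10.8
position: [0.5062, -0.1575, 0.1608]
tool_rot: [-2.052, 2.378, -0.0]
ft_force: [1.6, 4.7, 3.8]
grip_width: -0.0001
grip_force: 2.5
```

```bash
python3 m.py
```

```text
10.9 tcp x,y,z [-81.5  -1.3 160.8] Fx 4.3 Fz 2.6
ram 34.4 spring 0.09  padface 64.3 [[8.069999694824219, 0.949999988079071], [7.889999866485596, 0.949999988079071], [7.949999809265137, 0.949999988079071]] [[7.900000095367432, 0.9599999785423279], [7.849999904632568, 0.9599999785423279], [7.869999885559082, 0.9599999785423279]]
```

>>> arm_command:
  motion:
    - [[-0.012, -0.08, 0], 0, -1]
    - [[-0.012, -0.08, 0], 0, -1]
    - [[0, 0, 0], 0, -1]

```text
clock: 11.25
position: [0.5057, -0.1607, 0.1605]
tool_rot: [-2.05, 2.377, 0.002]
ft_force: [1.9, 11.0, 2.1]
grip_width: 0.0001
grip_force: 5.9
```

```bash
python3 m.py
```

```text
11.35 tcp x,y,z [-84.7  -1.3 160.5] Fx 11.8 Fz 2.1
ram 35.1 spring 0.41  padface 64.7 [[8.619999885559082, 0.949999988079071], [8.770000457763672, 0.9599999785423279], [8.680000305175781, 0.9599999785423279]] [[8.3100004196167, 0.9700000286102295], [8.260000228881836, 0.9700000286102295], [8.260000228881836, 0.9700000286102295]]
```

>>> arm_command:
  motion:
    - [[0.068, 0.462, 0], 0, -1]
    - [[0.068, 0.462, 0], 0, -1]
    - [[0.034, 0.462, 0], 0, -1]
    - [[0, 0, 0], 0, -1]
    - [[0, 0, 0], 0, -1]
    - [[-0.05, -0.34, 0], 0, -1]
    - [[-0.05, -0.34, 0], 0, -1]
    - [[-0.05, -0.34, 0], 0, -1]
    - [[-0.048, -0.33, 0], 0, -1]
    - [[0, 0, 0], 0, -1]

```text
clock: 12.4
position: [0.5051, -0.1608, 0.1612]
tool_rot: [-2.046, 2.378, 0.001]
ft_force: [0.9, 10.3, 2.9]
grip_width: -0.0
grip_force: 5.2
```

```bash
python3 m.py
```

```text
12.5 tcp x,y,z [-84.8  -0.7 161.1] Fx 8.9 Fz 2.3
ram 44.6 spring 0.72  padface 73.9 [[18.18000030517578, 0.9599999785423279], [18.260000228881836, 0.9599999785423279], [18.229999542236328, 0.9599999785423279]] [[17.5, 0.9300000071525574], [17.510000228881836, 0.9399999976158142], [17.5, 0.9399999976158142]]
```

>>> arm_command:
  motion:
    - [[0.068, 0.462, 0], 0, -1]
    - [[0.068, 0.462, 0], 0, -1]
    - [[0.055, 0.462, 0], 0, -1]
    - [[0, 0, 0], 0, -1]
    - [[0, 0, 0], 0, -1]
    - [[-0.05, -0.34, 0], 0, -1]
    - [[-0.05, -0.34, 0], 0, -1]
    - [[-0.05, -0.34, 0], 0, -1]
    - [[-0.024, -0.17, 0], 0, -1]
    - [[0, 0, 0], 0, -1]

```text
clock: 13.55
position: [0.5055, -0.1564, 0.1616]
tool_rot: [-2.05, 2.378, -0.002]
ft_force: [0.7, 0.8, 3.1]
grip_width: -0.0001
grip_force: 1.3
```

```bash
python3 m.py
```

```text
13.65 tcp x,y,z [-80.1  -0.3 161.4] Fx 1.8 Fz 1.9
ram 56.3 spring 4.37  padface 82.0 [[29.920000076293945, 0.949999988079071], [29.90999984741211, 0.9599999785423279], [29.920000076293945, 0.9700000286102295]] [[25.540000915527344, 0.8299999833106995], [25.530000686645508, 0.8399999737739563], [25.59000015258789, 0.8299999833106995]]
```

>>> arm_command:
  motion:
    - [[-0.01, -0.066, 0], 0, -1]
    - [[0, 0, 0], 0, -1]

```text
clock: 13.9
position: [0.505, -0.1576, 0.161]
tool_rot: [-2.052, 2.378, -0.001]
ft_force: [1.4, 1.3, 0.9]
grip_width: -0.0001
grip_force: 1.2
```

```bash
python3 m.py
```

```text
14.0 tcp x,y,z [-8.160e+01 -1.000e-01  1.609e+02] Fx 2.6 Fz 1.4
ram 56.3 spring 4.48  padface 81.8 [[29.860000610351562, 0.9700000286102295], [29.959999084472656, 0.9599999785423279], [29.93000030517578, 0.9599999785423279]] [[25.459999084472656, 0.8299999833106995], [25.5, 0.8299999833106995], [25.360000610351562, 0.8399999737739563]]
```

>>> arm_command:
  motion:
    - [[-0.01, -0.066, 0], 0, -1]
    - [[0, 0, 0], 0, -1]

```text
clock: 14.25
position: [0.5045, -0.1594, 0.1607]
tool_rot: [-2.052, 2.378, -0.0]
ft_force: [3.0, 2.5, 0.7]
grip_width: -0.0001
grip_force: 1.4
```

```bash
python3 m.py
```

```text
14.35 tcp x,y,z [-83.5   0.  160.8] Fx 3.1 Fz 0.4
ram 56.3 spring 4.37  padface 81.9 [[29.989999771118164, 0.9599999785423279], [29.899999618530273, 0.9599999785423279], [29.860000610351562, 0.9700000286102295]] [[25.5, 0.8299999833106995], [25.559999465942383, 0.8299999833106995], [25.56999969482422, 0.8299999833106995]]
```

>>> arm_command:
  motion:
    - [[0.068, 0.462, 0], 0, -1]
    - [[0.068, 0.462, 0], 0, -1]
    - [[0.055, 0.4, 0], 0, -1]
    - [[0, 0, 0], 0, -1]
    - [[0, 0, 0], 0, -1]
    - [[-0.024, -0.165, 0], 0, -1]
    - [[-0.024, -0.165, 0], 0, -1]
    - [[-0.014, -0.1, 0], 0, -1]
    - [[-0.014, -0.1, 0], 0, -1]
    - [[0, 0, 0], 0, -1]

```text
clock: 15.4
position: [0.5084, -0.1353, 0.162]
tool_rot: [-2.049, 2.377, -0.001]
ft_force: [-1.0, 7.6, 5.0]
grip_width: -0.0002
grip_force: 3.6
```

```bash
python3 m.py
```

```text
15.5 tcp x,y,z [-59.1  -0.3 162. ] Fx 7.8 Fz 5.2
ram 58.6 spring 0.68  padface 87.9 [[32.349998474121094, 0.9399999976158142], [32.189998626708984, 0.9399999976158142], [32.029998779296875, 0.9399999976158142]] [[31.549999237060547, 0.8199999928474426], [31.520000457763672, 0.8100000023841858], [31.459999084472656, 0.8100000023841858]]
```

The pad reading jumped, so I'll check it in a picture.

Run:
```python
from workcell import viewer
from h import *; import pickle
S=viewer.read_camera("scene");T=viewer.read_camera("top");pickle.dump((S,T),open("S2.pkl","wb"))
cv2.imwrite("pics/r3.png",np.vstack([rect(S,56,-20,160,-35,35,4),rect(T,34,-20,160,-35,35,4)]))
```

```text
(no output)
```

View pics/r3.png

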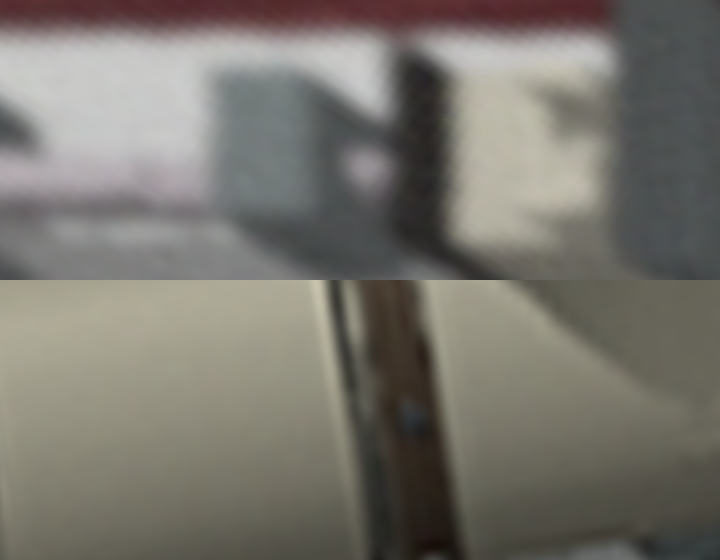

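The picture shows the pad's back edge at ≈78 mm and the head's front edge at ≈57 mm. The last pad match was therefore false, and the spring is pushed in about 6.5 mm with the model home. I'll restrict the pad template to the back edge and go on in small steps.

```bash
sed -i 's/shift(I,438,500,80,230)/shift(I,425,462,70,170)/; s/print("ram/print("spring via ram %.2f"%(h+26.4-51.9));print("ram/' m.py
sed -i 's/x0-20:x1+220/x0-20:x1+W/; s/def shift(I,x0,x1,y0,y1):/def shift(I,x0,x1,y0,y1,W=220):/; s/70,170)/70,170,116)/' m.py; python3 m.py
```

```text
15.75 tcp x,y,z [-59.   -0.2 162. ] Fx 7.8 Fz 6.4
spring via ram 6.77
ram 58.7 spring 4.98  padface 83.7 [[32.33000183105469, 0.9399999976158142], [32.279998779296875, 0.9399999976158142], [32.189998626708984, 0.9399999976158142]] [[27.270000457763672, 0.8500000238418579], [27.260000228881836, 0.8500000238418579], [27.329999923706055, 0.8500000238418579]]
```

>>> arm_command:
  motion:
    - [[-0.007, -0.05, 0], 0, -1]
    - [[-0.007, -0.05, 0], 0, -1]
    - [[0, 0, 0], 0, -1]

```text
clock: 16.1
position: [0.5082, -0.1381, 0.1621]
tool_rot: [-2.049, 2.377, -0.001]
ft_force: [-1.6, 8.3, 6.2]
grip_width: -0.0002
grip_force: 3.9
```

```bash
python3 m.py
```

```text
16.2 tcp x,y,z [-61.9  -0.5 162.1] Fx 6.9 Fz 5.5
spring via ram 8.05
ram 59.9 spring 6.27  padface 83.7 [[33.540000915527344, 0.949999988079071], [33.470001220703125, 0.949999988079071], [33.630001068115234, 0.949999988079071]] [[27.299999237060547, 0.8199999928474426], [27.399999618530273, 0.8299999833106995], [27.139999389648438, 0.8199999928474426]]
```

```bash
cat > e.py <<'E'
from h import *; import pickle
from workcell import viewer
def edge(p,xlo,xhi,y0,y1):
    g=rect(p,56,xlo,xhi,y0,y1,8).mean(2).astype(float)
    out=[]
    for row in g[::4]:
        row=cv2.GaussianBlur(row[None],(0,0),4).ravel();d=np.diff(row);i=int(np.clip(d.argmin(),1,len(d)-2));a,b,c=d[i-1:i+2]
        hi,lo=row[:max(i-16,1)].max(),row[i+8:i+32].min();th=(hi+lo)/2;j=np.where(row<th)[0];j=j[j>i-24][0]
        out.append((xlo+(i+.5)/8,xlo+j/8,hi-lo))
    return np.median(out,0).round(2)
def rep(n,p,ram):
    print(n,"head",edge(p,ram-42,ram-20,6,14),"pad",[edge(p,ram+2,ram+28,a,b).tolist() for a,b in((20,23),(17,20),(22,24))])
rep("ref",pickle.load(open("placed.pkl","rb"))["scene"],26.4)
rep("S1",pickle.load(open("S1.pkl","rb")),33)
S=pickle.load(open("S2.pkl","rb"))[0];rep("S2",S,58.7)
rep("now",viewer.read_camera("scene"),60)
E
python3 e.py
```

```text
ref head [ 0.59  0.21 67.32] pad [[50.34, 49.96, 98.96], [51.28, 49.96, 120.21], [48.65, 48.96, 73.49]]
S1 head [ 6.94  6.44 70.15] pad [[55.62, 55.5, 99.88], [57.56, 56.44, 130.25], [56.0, 54.94, 88.97]]
S2 head [32.95 32.33 73.18] pad [[75.95, 75.95, 102.37], [78.32, 77.01, 144.31], [76.51, 75.89, 90.1]]
now head [33.56 32.81 68.82] pad [[76.31, 76.06, 102.66], [78.06, 76.94, 138.96], [76.5, 75.94, 87.39]]
```

Best estimate is 6.4–7 mm of spring, so I need about 3 mm more of ram.

>>> arm_command:
  motion:
    - [[-0.007, -0.05, 0], 0, -1]
    - [[-0.007, -0.05, 0], 0, -1]
    - [[-0.007, -0.05, 0], 0, -1]
    - [[0, 0, 0], 0, -1]

```text
clock: 16.7
position: [0.5077, -0.1426, 0.1622]
tool_rot: [-2.049, 2.376, -0.002]
ft_force: [-1.2, 8.5, 6.3]
grip_width: 0.0005
grip_force: 3.9
```

```bash
python3 m.py; python3 e.py | tail -1 | sed 's/60/60/'
```

```text
16.8 tcp x,y,z [-66.5  -0.7 162.2] Fx 7.4 Fz 6.6
spring via ram 9.33
ram 61.2 spring 7.32  padface 83.9 [[34.880001068115234, 0.9599999785423279], [34.779998779296875, 0.9700000286102295], [34.81999969482422, 0.9599999785423279]] [[27.549999237060547, 0.8100000023841858], [27.420000076293945, 0.8100000023841858], [27.549999237060547, 0.8199999928474426]]
now head [35.69 35.25 68.4 ] pad [[76.56, 76.38, 104.32], [78.19, 77.0, 141.71], [76.69, 76.19, 88.78]]
```

>>> arm_command:
  motion:
    - [[-0.007, -0.05, 0], 0, -1]
    - [[-0.007, -0.05, 0], 0, -1]
    - [[-0.005, -0.033, 0], 0, -1]
    - [[0, 0, 0], 0, -1]

```text
clock: 17.3
position: [0.5072, -0.1465, 0.1623]
tool_rot: [-2.049, 2.376, -0.002]
ft_force: [-0.6, 8.2, 6.7]
grip_width: 0.0005
grip_force: 4.2
```

```bash
python3 m.py; python3 e.py | tail -1
python3 - <<'E'
from workcell import viewer
from h import *; import pickle
P=pickle.load(open("placed.pkl","rb"))["scene"];S=viewer.read_camera("scene")
cv2.imwrite("pics/r4.png",np.vstack([rect(P,56,-40,135,-35,35,4),rect(S,56,-15,160,-35,35,4)]))
E
```

```text
17.4 tcp x,y,z [-70.3  -0.8 162.3] Fx 8.8 Fz 7.5
spring via ram 10.30
ram 62.2 spring 8.19  padface 84.0 [[35.790000915527344, 0.9399999976158142], [35.81999969482422, 0.9399999976158142], [35.779998779296875, 0.9399999976158142]] [[27.579999923706055, 0.7400000095367432], [27.729999542236328, 0.7799999713897705], [27.5, 0.7799999713897705]]
now head [35.88 35.38 68.12] pad [[76.38, 76.19, 102.62], [78.25, 77.06, 140.6], [76.56, 76.0, 88.36]]
```

View pics/r4.png

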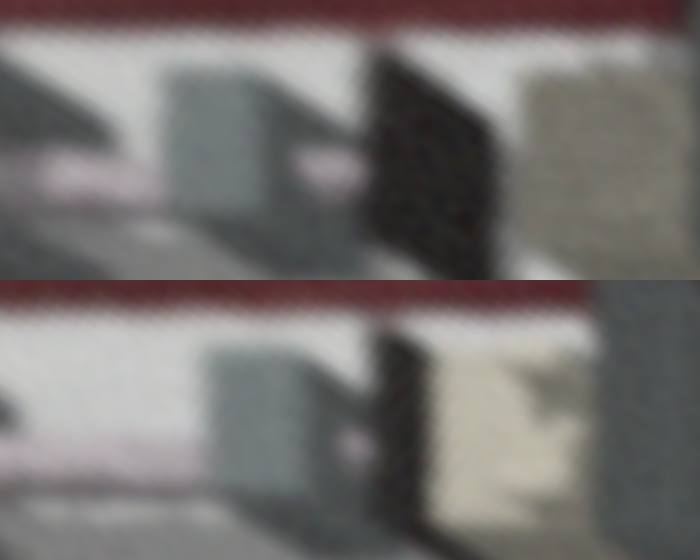

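Compared with the free state (views offset by 25 mm), the pad's back edge lines up to within about 1 mm (+26 mm), while the head has moved about 35–36 mm. Spring is therefore about 9 mm, so one small push more.

>>> arm_command:
  motion:
    - [[-0.009, -0.06, 0], 0, -1]
    - [[0, 0, 0], 0, -1]
    - [[0, 0, 0], 0, -1]
    - [[0, 0, 0], 0, -1]

```text
clock: 17.95
position: [0.507, -0.1478, 0.1623]
tool_rot: [-2.049, 2.376, -0.001]
ft_force: [-0.6, 11.0, 7.0]
grip_width: 0.0
grip_force: 5.0
```

```bash
python3 m.py; python3 e.py | tail -1
```

```text
18.05 tcp x,y,z [-71.8  -0.8 162.3] Fx 10.2 Fz 7.1
spring via ram 11.05
ram 63.0 spring 8.85  padface 84.1 [[36.41999816894531, 0.9399999976158142], [36.59000015258789, 0.9399999976158142], [36.650001525878906, 0.9399999976158142]] [[27.670000076293945, 0.75], [27.639999389648438, 0.75], [27.799999237060547, 0.7400000095367432]]
now head [37.19 36.06 63.64] pad [[76.25, 76.12, 99.92], [78.06, 76.94, 135.01], [76.5, 76.0, 86.87]]
```

Estimates now bracket 10 mm (8.9 to 11.1) and the squeeze is holding steady, so I'm handing in.

```bash
python3 -c "
from workcell import r
print(r.finish_job())"
```

```text
the job is handed in; nothing more can be done
None
```

The model is clamped against the fixed jaw with the sprung pad pushed in by about 10 mm (camera estimates 8.9 to 11.1 mm), and I handed in at about 18 s with the trigger still held squeezed; the other things on the bench were not touched.

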